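# Cap the solvent bottles with the caps that fit

### The job

Close the three solvent bottles with the three slip-on caps from the steel tray. The caps look alike but are bored for slightly different necks (too small and a cap stops on the lip, too large and it goes on but sits loose), so try them on until every bottle wears the cap made for its neck, fully down and straight. Leave the bottles standing in their wells and do not disturb the beaker, the wash bottle or the vial rack.

Things in the scene. Friction and masses are not known exactly. Their poses are not given: they have to be found in the camera images.
- bottle_tray: White plastic solvent-bottle tray fixed on the bench, open on top, 104 mm (its x) by 300 mm (its y) by 45 mm high, three wells in a row along its y, centres at y = -98, 0, +98 mm. Origin: centre of its underside, on the bench top; well floors 6 mm above. To the robot's left or right.
- cap_tray: Shallow stainless tray fixed on the bench on the other side, 112 mm (its x) by 344 mm (its y), rim 14 mm high, floor 3 mm thick. Three caps stand on it in any order, mouth down, about 105 mm apart along its y. They are the same outside; inside one is bored 38.6 mm, one 43.6 and one 48.6, each made for a neck 2.6 mm smaller. Origin: centre of its underside.
- bottle_narrow_lip (a point): Amber glass bottle with the narrow neck, loose (3 mm play) in any one of the tray's wells. 0.5 to 0.9 kg, body 86 mm across, 160 mm tall; plain neck 36 mm outside, straight for its top 44 mm, lip rounded 3 mm. The other two differ only in the neck (41 and 46 mm). Point: centre of the mouth, level with the lip, 166 mm above the bench; z up along its axis.
- bottle_middle_lip (a point): Amber glass bottle with the middle neck, loose (3 mm play) in any one of the tray's wells. 0.5 to 0.9 kg, body 86 mm across, 160 mm tall; plain neck 41 mm outside, straight for its top 44 mm, lip rounded 3 mm. The other two differ only in the neck (36 and 46 mm). Point: centre of the mouth, level with the lip, 166 mm above the bench; z up along its axis.
- bottle_wide_lip (a point): Amber glass bottle with the wide neck, loose (3 mm play) in any one of the tray's wells. 0.5 to 0.9 kg, body 86 mm across, 160 mm tall; plain neck 46 mm outside, straight for its top 44 mm, lip rounded 3 mm. The other two differ only in the neck (36 and 41 mm). Point: centre of the mouth, level with the lip, 166 mm above the bench; z up along its axis.
- cap_a_center (a point): White slip-on cap, plain cylinder 56 mm across, 60 mm tall, 0.1 to 0.3 kg, closed on top. Bore 38.6, 43.6 or 48.6 mm: not known which, try it on. 42 mm deep, mouth chamfered 2 mm: on too thick a neck it stops within 5 mm of the lip, else it slides fully down, roof on lip. Point: on the axis, half-way up: 30 mm above its rim, 12 mm below the bore's roof (so 12 mm below the lip when home).
- cap_b_center (a point): White slip-on cap, plain cylinder 56 mm across, 60 mm tall, 0.1 to 0.3 kg, closed on top. Bore 38.6, 43.6 or 48.6 mm: not known which, try it on. 42 mm deep, mouth chamfered 2 mm: on too thick a neck it stops within 5 mm of the lip, else it slides fully down, roof on lip. Point: on the axis, half-way up: 30 mm above its rim, 12 mm below the bore's roof (so 12 mm below the lip when home).
- cap_c_center (a point): White slip-on cap, plain cylinder 56 mm across, 60 mm tall, 0.1 to 0.3 kg, closed on top. Bore 38.6, 43.6 or 48.6 mm: not known which, try it on. 42 mm deep, mouth chamfered 2 mm: on too thick a neck it stops within 5 mm of the lip, else it slides fully down, roof on lip. Point: on the axis, half-way up: 30 mm above its rim, 12 mm below the bore's roof (so 12 mm below the lip when home).
- beaker: Bystander: empty glass beaker, 74 mm across, 95 mm tall. Origin: centre of its underside.
- wash_bottle: Bystander: squeeze wash bottle with a bent red spout, 60 mm across, 178 mm tall. Origin: centre of its underside.
- vial_rack: Bystander: blue rack of sample vials, 70 by 120 mm, 48 mm tall. Origin: centre of its underside.
Mind the look-alikes: they are no part of the job. Leave any pink look-alike of the part that bears cap_c_center alone. What is shaped like the part that bears cap_b_center but blue is not meant.

How it is judged:
At the end, for the whole second after the job is handed in: Every bottle wears a cap seated fully (which only the matching caps allow for all three at once): the cap's centre at least 9 mm below the lip (12 mm when home) and within 5 mm of the neck's axis, caps and bottles upright within 0.1 rad (((z of cap_a_center in the frame of bottle_narrow_lip below -0.009 m and horizontal distance between cap_a_center and bottle_narrow_lip below 0.005 m and angle between cap_a_center's own z axis and vertical below 0.1 rad) or (z of cap_b_center in the frame of bottle_narrow_lip below -0.009 m and horizontal distance between cap_b_center and bottle_narrow_lip below 0.005 m and angle between cap_b_center's own z axis and vertical below 0.1 rad) or (z of cap_c_center in the frame of bottle_narrow_lip below -0.009 m and horizontal distance between cap_c_center and bottle_narrow_lip below 0.005 m and angle between cap_c_center's own z axis and vertical below 0.1 rad)) and angle between each of bottle_narrow_lip, bottle_middle_lip, bottle_wide_lip's own z axis and vertical below 0.1 rad and ((z of cap_a_center in the frame of bottle_middle_lip below -0.009 m and horizontal distance between cap_a_center and bottle_middle_lip below 0.005 m and angle between cap_a_center's own z axis and vertical below 0.1 rad) or (z of cap_b_center in the frame of bottle_middle_lip below -0.009 m and horizontal distance between cap_b_center and bottle_middle_lip below 0.005 m and angle between cap_b_center's own z axis and vertical below 0.1 rad) or (z of cap_c_center in the frame of bottle_middle_lip below -0.009 m and horizontal distance between cap_c_center and bottle_middle_lip below 0.005 m and angle between cap_c_center's own z axis and vertical below 0.1 rad)) and ((z of cap_a_center in the frame of bottle_wide_lip below -0.009 m and horizontal distance between cap_a_center and bottle_wide_lip below 0.005 m and angle between cap_a_center's own z axis and vertical below 0.1 rad) or (z of cap_b_center in the frame of bottle_wide_lip below -0.009 m and horizontal distance between cap_b_center and bottle_wide_lip below 0.005 m and angle between cap_b_center's own z axis and vertical below 0.1 rad) or (z of cap_c_center in the frame of bottle_wide_lip below -0.009 m and horizontal distance between cap_c_center and bottle_wide_lip below 0.005 m and angle between cap_c_center's own z axis and vertical below 0.1 rad))); the robot touches nothing.
It fails at once if a bottle is tipped over, or taken out of its well (its mouth moves more than 40 mm) (distance of any of bottle_narrow_lip, bottle_middle_lip, bottle_wide_lip from where it was at the start of the episode above 0.04 m).
It fails at once if a bystander (beaker, wash bottle, vial rack) is pushed more than 30 mm (distance of any of beaker, wash_bottle, vial_rack from where it was at the start of the episode above 0.03 m).
It also fails if it takes over 72 s, if anything falls off the work surface, if the arm or the gripper's body presses on something with over 40 N, if the wrist force passes 120 N, or if a joint passes its speed limit or range.

### The arm

A 6-joint arm with a two-finger parallel gripper is mounted at the origin on the work surface. World frame = base frame: x ahead of the robot, y to its left, z up, the work surface at z = 0. Lengths are in m, angles in rad, forces in N, time in s.
With the tool pointing down it reaches from about 0.275 to 0.75 m from the base axis. Payload 10.2 kg.
Tool frame: the origin (TCP) lies on the centre line of the jaws, within the pads' length; the fingertips stand env.tip_extent ahead of it and the grasp point (between the pads) lies 8 mm behind it (env.tip_extent is the distance from the TCP to the fingertips, in m); z points along the fingers, y is the line along which they close (so a half turn about z gives the same grasp; the last joint's range is limited). The gripper opens to 85 mm and grips with 20 to 120 N. Pads are 22 mm wide; open, the fingers measure 114 mm over their backs; the gripper's body (76 mm by 85 mm) begins 54 mm behind the grasp point. The pads swing forward as they close: fully open they stand 13 mm farther back than shut.
Start: joints at [-1.345, 0.313, 1.498, -0, 1.331, -0.223], TCP at [0.228, -0.473, 0.213] pointing down, gripper open.
Joint ranges: [-2.94, 2.94], [-0.97, 2.17], [0.19, 2.56], [-1.23, 4.37], [0.02, 3.11], [-2.88, 2.88]. Speed limits (rad/s): [2.39, 2.39, 3.01, 3.14, 3.14, 3.14].

### API

Orientations are given as [roll, pitch, yaw] about the fixed x, y, z axes, in that order (R = Rz(yaw) Ry(pitch) Rx(roll)).
In Python, from rig import env gives the robot as it stands. Calls block until the motion is done:
- env.reach(position, orientation): joint-space move of the TCP to a pose.
- env.line_to(position, feed=0.15, orientation=None, stop_force=None): straight line of the TCP; orientation=None keeps the orientation; feed is the mean speed in m/s. With stop_force (N) it stops when the force on the tool has changed by that much, and returns True; else False.
- env.goto_joints(angles): joint-space move.
- env.open() and env.grasp(strength=None): open the fingers fully, or close them until they stop; strength is the grip in N (None keeps the last).
- env.pause(seconds).
- env.solve_ik(position, orientation): joint angles nearest the present ones, or None.
- env.get_obs(): the state.
- env.capture(name): name is "side" or "top" or "wrist"; returns a dict with "img" (400x640x3 uint8, red, green, blue), "z_map" (400x640 float32, m along the optical axis (not along the pixel's ray), 0 where there is no reading), "intrinsics" (3x3 intrinsics, pixels), "world_to_cam" (4x4, takes a point from world to camera coordinates); the wrist camera has in their place "hand_eye" (4x4, takes a point from camera to tool coordinates, whose origin is the TCP and whose axes are the flange's). Camera axes: x right, y down, z forward; pixel columns grow to the right and rows downward; lengths in m; the calibration is good to about 2 mm. The wrist camera is an equidistant fisheye: a pixel r from the principal point sees the ray r / f radians off the axis. A picture is of the moment at which its call begins: read the wrist's pose just before it.
A pose or a line that the arm cannot do raises env.Unreachable and nothing moves.
- env.sign_off(): hands the job in; it is judged then, once.
Trained networks look in a picture, given as the dict that the camera call returned (one of the last four; its "shot" number tells which), for a name from the list of things; names that differ only in an ending like _2 or _b are one class to them, and where a whole thing is asked for, a point or a joint stands for the part that bears it (a point fixed in the world has none). Each returns a list of dicts, best first, with "conf" (0 to 1); they miss things now and then, are a little off and sometimes report something else, mostly with a low value. They report only what shows in the picture. A call takes as long as a camera call. They do not tell look-alikes from the thing itself.
- env.search_frame(picture, thing): "location" ([x, y, z] in m, in world coordinates, good to about 4 mm: the middle of the surface that is visible of it).
- env.regions_of(picture, thing): "pixels" (400x640 bool, what is visible of it).
- env.tip_of(picture, thing): "location" ([x, y, z] in m, in world coordinates, good to about 4 mm: a listed point, or the origin of a listed thing).
The state is a dict: "time": time; "q": joint angles; "joint_velocities": joint speeds; "tau": joint torques, N m; "eef_pos": TCP position; "tcp_rot": TCP orientation; "force": force on the tool from outside, world axes, zero at the start; "ft_torque": the same for the moment, N m; "opening": finger opening in m; "grasp_force": force on a finger pad.
Only numpy, scipy, OpenCV 4.12 (cv2) and the standard library are available. Lean on these libraries where they do the work, as an engineer would, in place of code of your own. Each camera call takes 0.05 s, during which the arm holds its last target. There are 200 camera calls.

## Working session

There is one attempt and no reset: what is moved stays moved. The work goes in short steps, each a Python script; the robot and the scene stay as the last script left them, time stands still between calls to the robot, and variables do not carry over. Pictures are saved under pics/ and viewed, at most 10 in all, crops included, and the job is handed in when it is done.

```bash
ls; mkdir -p pics; python3 - <<'E'
from rig import env
import cv2,numpy as np
o=env.get_obs();print(o['time'],o['eef_pos'],o['tcp_rot'],o['opening'],env.tip_extent)
t=env.capture("top");s=env.capture("side")
cv2.imwrite("pics/a.png",cv2.cvtColor(np.vstack([t['img']])[:],cv2.COLOR_RGB2BGR))
cv2.imwrite("pics/b.png",cv2.cvtColor(s['img'],cv2.COLOR_RGB2BGR))
for p in (t,s):
  print(np.linalg.inv(p['world_to_cam'])[:3].round(3).tolist())
  for n in ["bottle_tray","cap_tray","bottle_narrow_lip","bottle_middle_lip","bottle_wide_lip","cap_a_center","beaker","wash_bottle","vial_rack"]:
    print(n,[(d['location'].round(3).tolist() if hasattr(d['location'],'round') else d['location'],round(d['conf'],2)) for d in env.tip_of(p,n)])
print(env.get_obs()['time'])
E
```

```text
pics
0.0 [ 0.22770618 -0.47272806  0.21243769] [-3.14029610e+00 -2.50867356e-04  4.48858809e-01] 0.08512027219182161 0.011
[[0.068, -0.975, 0.21, 0.32], [-0.998, -0.066, 0.019, -0.027], [-0.005, -0.21, -0.978, 1.402]]
bottle_tray [([0.5102, 0.2658, 0.0007], 0.83)]
cap_tray [([0.513, -0.2246, -0.0016], 0.88)]
bottle_narrow_lip [([0.5005, 0.1713, 0.1657], 0.71)]
bottle_middle_lip [([0.5051, 0.2676, 0.162], 0.77)]
bottle_wide_lip [([0.5133, 0.3659, 0.1647], 0.58)]
cap_a_center [([0.5149, -0.2319, 0.0302], 0.63)]
beaker [([0.7806, 0.0658, -0.0025], 0.61)]
wash_bottle [([0.7373, 0.1923, -0.0032], 0.7)]
vial_rack [([0.7542, -0.1913, -0.0005], 0.66)]
[[-1.0, 0.029, 0.0, 0.574], [0.017, 0.585, -0.811, 1.056], [-0.024, -0.811, -0.585, 0.917]]
bottle_tray []
cap_tray [([0.5174, -0.2221, -0.001], 0.6)]
bottle_narrow_lip [([0.504, 0.1717, 0.1659], 0.97)]
bottle_middle_lip []
bottle_wide_lip [([0.5132, 0.3602, 0.1658], 0.8)]
cap_a_center [([0.5192, -0.2268, 0.0316], 0.52)]
beaker [([0.7788, 0.0709, -0.0026], 0.59)]
wash_bottle [([0.7401, 0.1921, -0.0021], 0.93)]
vial_rack [([0.7492, -0.1936, 0.0013], 0.67)]
1.0
```

View pics/a.png

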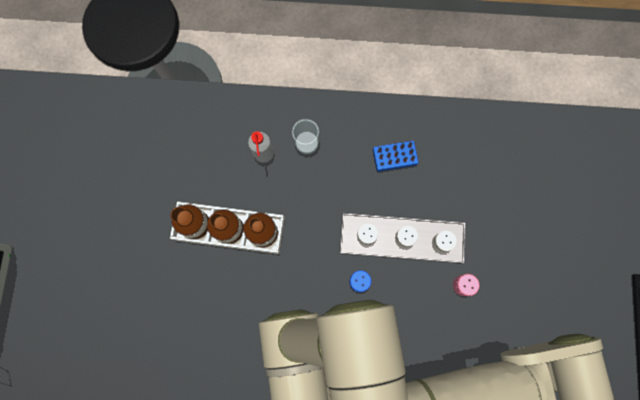

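View pics/b.png

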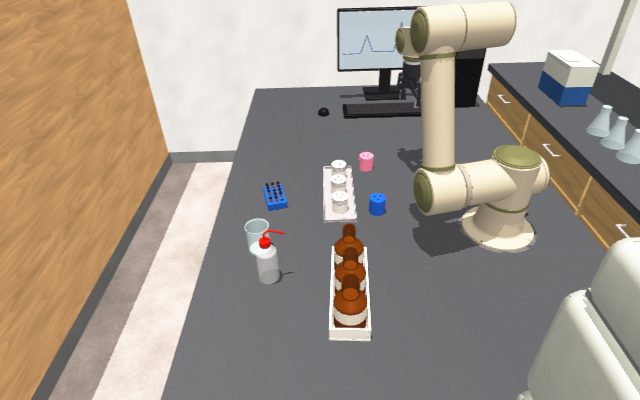

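The top view shows the bottles at about (187,217), (224,226) and (260,229), the caps at (368,233), (407,236) and (446,241), and the blue and pink decoys at (361,281) and (467,285). The side view agrees. Next I'll take wrist looks from above both rows.

```bash
cat > h.py <<'E'
from rig import env
import cv2,numpy as np
from scipy.spatial.transform import Rotation as Ro
Y=np.pi/2-0.066
D=[np.pi,0,Y]
def cloud(p,obs=None):
    z=p['z_map'];K=p['intrinsics'];v,u=np.mgrid[:400,:640]
    x=(u-K[0,2])/K[0,0];y=(v-K[1,2])/K[1,1]
    if 'hand_eye' in p:
        r=np.hypot(x,y)+1e-9;s=np.tan(np.minimum(r,1.4))/r;x=x*s;y=y*s
        T=np.eye(4);T[:3,:3]=Ro.from_euler('xyz',obs['tcp_rot']).as_matrix();T[:3,3]=obs['eef_pos'];T=T@p['hand_eye']
    else: T=np.linalg.inv(p['world_to_cam'])
    P=np.stack([x*z,y*z,z],-1)@T[:3,:3].T+T[:3,3]
    P[z<=0]=np.nan
    return P
def discs(P,zlo,zhi,ylo,yhi,xlo=.4,xhi=.62):
    m=(P[...,2]>zlo)&(P[...,2]<zhi)&(P[...,1]>ylo)&(P[...,1]<yhi)&(P[...,0]>xlo)&(P[...,0]<xhi)
    n,L=cv2.connectedComponents(m.astype(np.uint8))
    out=[]
    for i in range(1,n):
        q=P[L==i]
        if len(q)<12: continue
        (cx,cy),r=cv2.minEnclosingCircle((q[:,:2]*1000).astype(np.float32))
        out.append([*q.mean(0).round(4),round(cx/1000,4),round(cy/1000,4),round(2*r,1),len(q),*np.ptp(q[:,:2],axis=0).round(4)])
    return sorted(out,key=lambda a:a[1])
def wrist():
    o=env.get_obs();p=env.capture("wrist");return p,cloud(p,o)
def save(p,n): cv2.imwrite(f"pics/{n}.png",cv2.cvtColor(p['img'],cv2.COLOR_RGB2BGR))
E
python3 - <<'E'
from h import *
def show(l):
    for a in l: print(*a)
P=cloud(env.capture("top"))
print("top");show(discs(P,.05,.075,-.4,-.05));show(discs(P,.158,.175,.1,.45))
env.reach([.50,.23,.33],D)
p,P=wrist();save(p,"w1");print("wb",env.get_obs()['eef_pos']);show(discs(P,.158,.175,.1,.45))
env.reach([.50,-.23,.25],D)
p,P=wrist();save(p,"w2");print("wc");show(discs(P,.05,.075,-.4,-.05))
for d in env.tip_of(p,"cap_a_center"):print(d)
print(env.get_obs()['time'],env.get_obs()['force'])
E
```

```text
top
0.4097 -0.3849 0.0596 0.4093 -0.3838 35.7 89 0.0219 0.0324
0.5076 -0.3329 0.0624 0.5088 -0.3336 57.9 356 0.0566 0.0555
0.5141 -0.2285 0.0623 0.5147 -0.2293 57.3 346 0.0564 0.0551
0.5135 -0.1217 0.0627 0.5145 -0.1223 56.8 340 0.0559 0.0551
0.4049 -0.1086 0.0593 0.401 -0.1086 45.3 61 0.0125 0.0453
0.5034 0.1692 0.1646 0.5025 0.17 36.6 73 0.0341 0.0359
0.5066 0.2659 0.1644 0.5058 0.2667 41.6 80 0.0411 0.0402
0.5126 0.3625 0.1645 0.5131 0.3628 47.1 100 0.0461 0.0464
wb [0.50027326 0.22939457 0.32985624]
0.5044 0.1726 0.1641 0.5047 0.1718 36.8 362 0.0356 0.0359
0.5072 0.2683 0.1651 0.5075 0.2681 41.9 401 0.0395 0.0409
0.5143 0.3644 0.1652 0.5144 0.365 46.9 470 0.0458 0.0454
wc
0.4117 -0.3835 0.0586 0.4118 -0.3834 39.8 369 0.025 0.0331
0.51 -0.3298 0.0623 0.5099 -0.3329 57.6 1485 0.0549 0.0549
0.5168 -0.2275 0.0629 0.5171 -0.2288 57.5 1845 0.0549 0.0569
0.5163 -0.1218 0.0632 0.5165 -0.1216 57.1 1948 0.0556 0.0553
0.4069 -0.1092 0.0591 0.4008 -0.108 48.1 438 0.0156 0.0481
{'location': [0.5162, -0.2291, 0.0351], 'conf': 0.7}
5.6 [ 0.74048485 -1.55979155 -0.12035281]
```

View pics/w1.png

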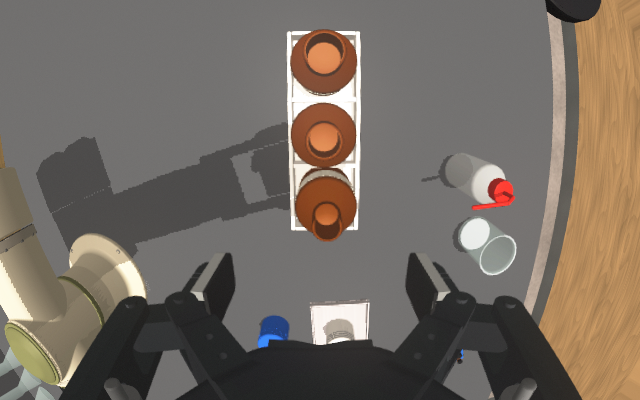

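```bash
cat >> h.py <<'E'
B={'w':(.5144,.365),'m':(.5075,.268),'n':(.5047,.172)}
def pick(x,y):
    env.reach([x,y,.12],D)
    env.line_to([x,y,.036],feed=.15)
    env.grasp(80)
    o=env.get_obs();print('opening',o['opening'],o['grasp_force'])
    env.line_to([x,y,.235],feed=.25)
def trial(b,dx=0,dy=0):
    x,y=B[b];x+=dx;y+=dy
    env.reach([x,y,.235],D)
    env.line_to([x,y,.208],feed=.15)
    f0=env.get_obs()['force']
    s=env.line_to([x,y,.154],feed=.05,stop_force=12)
    o=env.get_obs();z=o['eef_pos'][2]
    print(b,s,'z',z.round(4),'dF',(o['force']-f0).round(1),'open',round(o['opening'],4),'t',o['time'])
    if z<.172:
        env.open();env.line_to([x,y,.25],feed=.25);return True
    env.line_to([x,y,.235],feed=.15);return False
E
python3 - <<'E'
from h import *
pick(.5165,-.122)
trial('w')
E
```

```text
opening 0.05109809362566599 80.94284892082214
w True z 0.1589 dF [-0.2 -0.5  5. ] open 0.0513 t 11.425
```

Cap 1 slid fully onto the wide bottle. The next cap goes to the middle bottle, and on to the narrow one if it stops on the lip.

```bash
python3 - <<'E'
from h import *
pick(.517,-.229)
ok=trial('m')
if not ok: print(trial('n'))
p=env.capture('side');save(p,'s1')
E
```

```text
opening 0.051021568621197444 80.87270379066467
m True z 0.159 dF [-0.2 -0.8  5.2] open 0.0508 t 19.7
```

```bash
python3 -c "
import cv2;i=cv2.imread('pics/s1.png')[130:350,220:480];cv2.imwrite('pics/s1c.png',cv2.resize(i,None,fx=2.5,fy=2.5))"
```

```text
(no output)
```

View pics/s1c.png

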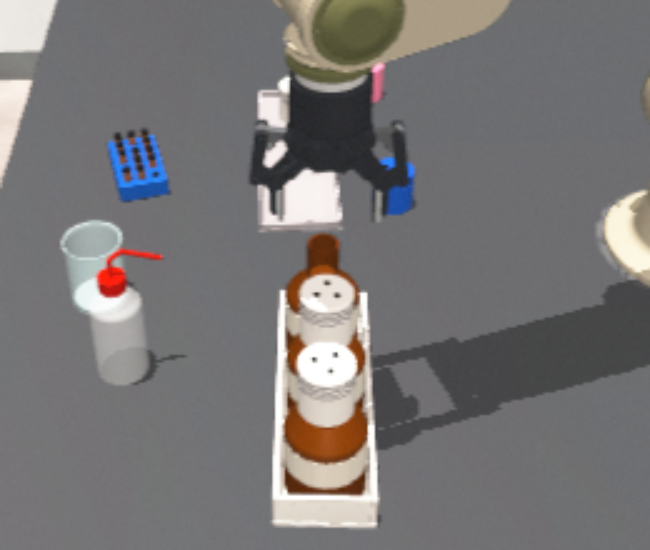

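The crop shows both caps seated straight, on the wide bottle (325,370) and the middle bottle (327,300). The narrow neck is still bare. The last cap goes on it.

```bash
python3 - <<'E'
from h import *
pick(.51,-.333)
print(trial('n'))
env.reach([.50,.23,.36],D)
p,P=wrist();save(p,'w3')
for a in discs(P,.155,.23,.1,.45):print(*a)
print(env.get_obs()['time'])
E
```

```text
opening 0.051104661017547764 81.25930666923523
n True z 0.1589 dF [-1.8 -0.1  8.1] open 0.0512 t 28.075
True
0.505 0.1763 0.182 0.5047 0.172 57.6 1924 0.0565 0.056
0.5078 0.2689 0.1841 0.5079 0.2682 57.4 2052 0.0546 0.0567
0.5146 0.3643 0.1838 0.5148 0.3657 56.9 2115 0.0559 0.0561
29.65
```

View pics/w3.png

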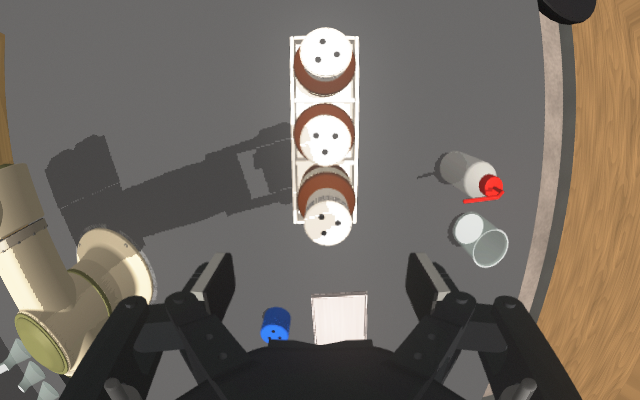

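All three cap tops, at (326,52), (326,134) and (328,222), measure about 184 mm, which is the home height. With all three fully down, every cap must be on its matching neck.

```bash
python3 -c "
from rig import env
print(env.sign_off())"
```

```text
the job is handed in; nothing more can be done
None
```

All three bottles wear their matching caps, fully seated by the last wrist-camera check, with the bottles still in their wells and no contact with the bystanders seen. I handed the job in at about 30 s of the 72 s allowed; sign-off did not report a verdict.

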